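# Push a used coffee capsule through the bin's sprung flap

## Robot

A 7-joint arm with a two-finger parallel gripper is mounted at the origin on the work surface. World frame = base frame: x ahead of the robot, y to its left, z up, the work surface at z = 0. Lengths are in m, angles in rad, forces in N, time in s.
With the tool pointing down it reaches from about 0.4 to 0.875 m from the base axis. Payload 19.3 kg.
Tool frame: the origin (TCP) lies midway between the tips of the shut fingers; the grasp point (between the pads) lies 19 mm behind it; z points along the fingers, y is the line along which they close (so a half turn about z gives the same grasp; the last joint's range is limited). The gripper opens to 85 mm and grips with 20 to 120 N. Pads are 22 mm wide; open, the fingers measure 114 mm over their backs; the gripper's body (76 mm by 85 mm) begins 54 mm behind the grasp point. The pads swing forward as they close: fully open they stand 13 mm farther back than shut.
Start: joints at [-1.413, 0.521, -0.036, 1.599, 0.021, 1.021, -0.113], TCP at [0.141, 0.609, 0.231] pointing down, gripper open.
Joint ranges: [-2.91, 2.91], [-0.3, 2.13], [-1.5, 1.42], [0.17, 2.43], [-1.26, 4.41], [0.16, 1.93], [-2.52, 2.52]. Speed limits (rad/s): [1.89, 1.89, 2.39, 2.39, 3.01, 3.01, 3.01].

## Interface

Orientations are given as [roll, pitch, yaw] about the fixed x, y, z axes, in that order (R = Rz(yaw) Ry(pitch) Rx(roll)).
In Python, from workcell import bot, optics, sensors gives the robot as it stands (bot), with the cameras (optics) and the readings (sensors).
- The arm moves only by the tool nudge_tcp, called after "Request:" by a JSON object that holds its "api" and its "payload". Schema: {"type":"object","properties":{"plan":{"type":"array","items":{"type":"object","properties":{"jaw":{"type":"number"},"x":{"type":"number"},"y":{"type":"number"},"z":{"type":"number"},"ax":{"type":"number"},"ay":{"type":"number"},"az":{"type":"number"}},"additionalProperties":false,"required":["jaw"]},"minItems":1,"maxItems":5},"clamp_n":{"type":"number"},"only":{"type":"string"},"quiet":{"type":"boolean"},"lines":{"type":"string"}},"required":["plan"],"additionalProperties":false}. plan is a list of rows, 1 to 5 of them, each an object with the fields jaw (the finger opening in m), x, y, z (the shift in a scale on which 1.0 is 0.4 m), ax, ay, az (a rotation vector in shares of 90 degrees (1.0 is 90 degrees)); a field left out counts as zero (the opening has to be given); each row is the pose to reach, as a shift and turn from the pose commanded when the call began, along the tool's axes at that moment; what a row does not reach only later rows make up. A row lasts 1/8 s, in which the tool goes at most 0.0625 m and 0.188 rad, less where a joint would pass 70% of its speed; a pose out of reach is approached as far as the arm can. The fingers move at their own pace and stop on an object; clamp_n is the grip in N (left out, the last holds). Time passes only in rows, so rows that do not move let the fingers close. The tool returns the time, the measured TCP pose, the force, the opening and the grip force at its end. only (a regular expression) keeps the lines of the reply that match it, lines (a string "A,B") keeps lines A to B, and quiet returns only ok. Shift and turn numbers lie between -1 and 1, and a call with a number outside is refused. Input that does not fit is refused with a message, and nothing moves.
- sensors.observe(): the state, without advancing time (a new reading comes with each control period).
- optics.grab_frame(name): name is "side" or "top"; returns the picture (480x640x3 uint8, blue, green, red); there is no depth.
- optics.calibration(name): a dict with "vfov" (degrees; the focal length in pixels is half the picture's height over the tangent of half this angle, whatever the lens; pixels are square), "cx", "cy" (the principal point, pixels), "eye" and "attitude" of the camera in the world. Camera axes: x right, y down, z forward; pixel columns grow to the right and rows downward; lengths in m; the calibration is good to about 2 mm. A picture is of the moment at which its call begins. calibration takes no time and is no camera call.
- bot.job_done(): hands the job in; it is judged then, once.
The state is a dict: "clock": time; "qpos": joint angles; "qd": joint speeds; "joint_efforts": joint torques, N m; "position": TCP position; "tool_rot": TCP orientation; "force": force on the tool from outside, world axes, zero at the start; "moment": the same for the moment, N m; "grip_width": finger opening in m; "finger_force": force on a finger pad.
Only numpy, scipy, OpenCV 4.12 (cv2) and the standard library are available. Lean on these libraries where they do the work, as an engineer would, in place of code of your own. Each camera call takes 0.05 s, during which the arm holds its last target. There are 200 camera calls.

## Task

Somebody left a used coffee capsule on the lid of the counter-top bin. Hold the bin's sprung flap down with one finger and, while it is open, push the capsule over the edge into the bin with the other finger, then take the hand away so that the flap shuts. Only slide the capsule along the lid: do not pinch it, lift it or shove it onto the shut flap, and leave the mug, the canister and the fresh capsule on the counter alone.

Things in the scene. Friction and masses are not known exactly. Their poses are not given: they have to be found in the camera images.
- bin: Counter-top bin, fixed. Steel body, hollow, floor at z 10 mm; flat black lid 250 (x) by 190 mm (y), its surface at z = 160 mm. Origin: centre of underside, on the counter; z up; x from the flap's hinge towards the ledge, pointing away from the robot within 0.5 rad. The flap fills the lid's one opening, x -90 to 35, y -55 to 55 mm. A lip 5 mm wide, 3 mm high runs round the lid's outer edge.
- flap (a joint): Steel flap in the lid, 123 mm from hinge to free edge, 107 mm wide, 4 mm thick, flush with the lid when shut. Hinged on the side nearest the robot; pressed from above, the free edge at the ledge swings down into the bin. Value: opening in rad, 0 shut, stop at 1.25. A spring always shuts it: 0.07 N m when shut, 0.23 at 1 rad (1 to 3 N at 80 mm from the hinge). The capsule's weight does not open it.
- ledge_edge (a point): Middle of the ledge's inner edge, on the lid surface, bin frame (35, 0, 160) mm. The ledge is the level part of the lid from here to x = 121 mm, full width, 6 mm thick and hollow below. A capsule pushed over this edge towards -x falls into the bin when the flap is down.
- hinge_line (a point): Middle of the flap's hinge line, on the lid surface, bin frame (-90, 0, 160) mm. Flat lid border behind it, to x = -125 mm.
- flap_tip (a point): Middle of the flap's free edge, on its top face; moves with the flap.
- capsule: The used coffee capsule: aluminium, flat rim 37 mm across at the bottom, body tapering from 30 to 25 mm across at 22 mm height, domed top at 27 mm; 14 to 28 g. Stands rim down on the ledge, its centre at bin x 62 to 74 mm and within 28 mm of the bin's centre line. Origin: centre of the rim's underside; z up through the dome.
- fresh_capsule: Bystander: an unused capsule of the same shape and size, standing on the counter just beyond the bin's ledge end. Origin: centre of its underside.
- mug: Bystander: white mug, 80 mm across, 95 mm high, handle on one side, standing on the counter on the bin's +y side. Origin: centre of its underside.
- canister: Bystander: white ceramic storage jar with a wooden lid, 90 mm across, 130 mm high, standing on the counter on the bin's -y side. Origin: centre of its underside.

How it is judged:
On the way, in this order (a step that is already met when the one before it is completed fails the run):
1. a finger holds the flap open by at least 0.25 rad while the capsule still stands on the ledge, its centre over 15 mm from the edge (value of joint flap above 0.25 rad and contact force between the fingers and flap above 0.3 N and x of capsule in the frame of bin above 0.05 m and z of capsule in the frame of bin above 0.15 m), for 0.1 s.
2. the flap is still held down by a finger while a finger pushes the capsule to the edge (its centre within 14 mm of the edge or past it) (value of joint flap above 0.25 rad and contact force between the fingers and flap above 0.3 N and contact force between the fingers and capsule above 0.005 N and x of capsule in the frame of bin below 0.049 m), for 0.02 s.
3. the capsule has dropped into the bin (z of capsule in the frame of bin between 0 and 0.09 m and x of capsule in the frame of bin between -0.12 and 0.12 m and y of capsule in the frame of bin between -0.09 and 0.09 m), for 0.2 s.
At the end, for the whole second after the job is handed in: The used capsule lies at rest inside the bin (below 90 mm above the counter, within the bin's walls), the flap has shut itself (under 0.05 rad), and the mug, canister and fresh capsule stand upright within 30 mm of where they were (all of step 3 and value of joint flap below 0.05 rad and linear speed of capsule below 0.03 m/s and distance of each of mug, canister, fresh_capsule from where it was at the start of the episode below 0.03 m and angle between each of mug, canister, fresh_capsule's own z axis and vertical below 0.3 rad); the robot touches nothing.
It fails at once if the capsule is lifted more than 30 mm off the lid (z of capsule in the frame of bin above 0.19 m).
It fails at once if the capsule is pinched or squashed (over 12 N from the fingers) (contact force between the fingers and capsule above 12 N).
It fails at once if the capsule is shoved onto the shut flap (x of capsule in the frame of bin between -0.09 and 0.025 m and z of capsule in the frame of bin above 0.145 m and value of joint flap below 0.15 rad).
It fails at once if the capsule is pushed off the lid onto the counter (x of capsule in the frame of bin above 0.135 m or y of capsule in the frame of bin above 0.105 m or y of capsule in the frame of bin below -0.105 m).
It fails at once if the mug, the canister or the fresh capsule is shifted by over 30 mm or tipped (not (distance of each of mug, canister, fresh_capsule from where it was at the start of the episode below 0.03 m and angle between each of mug, canister, fresh_capsule's own z axis and vertical below 0.3 rad)).
It also fails if it takes over 32 s, if anything falls off the work surface, if the arm or the gripper's body presses on something with over 40 N, if the wrist force passes 120 N, or if a joint passes its speed limit or range.

## Working session

There is one attempt and no reset: what is moved stays moved. The work goes in short steps, Python scripts to look and compute and a tool call to move; the robot and the scene stay as the last step left them, time stands still between calls to the robot, and variables do not carry over. Pictures are saved under pics/ and viewed, at most 10 in all, crops included, and the job is handed in when it is done.

```bash
ls; mkdir -p pics
```

Run:
```python
from workcell import bot, optics, sensors
import cv2
s=sensors.observe(); print(s)
for n in("top","side"):
    print(n,optics.calibration(n)); cv2.imwrite(f"pics/{n}0.png",optics.grab_frame(n))
```

```text
pics
workcell.py
{'clock': 0.0, 'qpos': array([-1.41316696,  0.5220259 , -0.03633844,  1.59996693,  0.02123025,
        1.02111092, -0.11279127]), 'qd': array([ 1.71154078e-04, -4.24691370e-04,  1.83041845e-05, -7.19941804e-04,
       -1.51260416e-03, -2.69179546e-04,  6.58737200e-04]), 'joint_efforts': array([-5.87897848e-04, -9.27112412e+01,  1.97974496e+00, -3.69937992e+01,
        1.77438481e-02,  8.36632331e-03,  3.40574059e-05]), 'position': array([0.14112871, 0.60852689, 0.23073292]), 'tool_rot': array([-3.14047190e+00,  1.00016892e-04,  2.91378675e+00]), 'force': array([ 0.21431443,  0.10263225, -0.03022285]), 'moment': array([ 0.00199723, -0.03326502,  0.05212477]), 'finger_force': 0.0, 'grip_width': 0.08510958830465098}
top {'vfov': 48.2160297825232, 'cx': 325.7131714907012, 'cy': 245.45747721154967, 'eye': array([0.54878639, 0.0902233 , 1.00768796]), 'attitude': array([-3.07053609, -0.0118642 , -1.59659903])}
side {'vfov': 50.706083133433694, 'cx': 314.6971860479589, 'cy': 242.67641478276045, 'eye': array([ 0.28866112, -0.52155507,  0.65099471]), 'attitude': array([-2.24021275, -0.01252964, -0.45368938])}
```

View pics/top0.png

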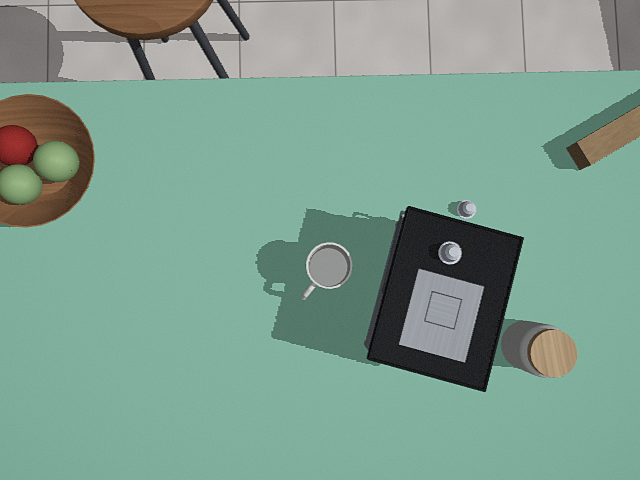

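View pics/side0.png

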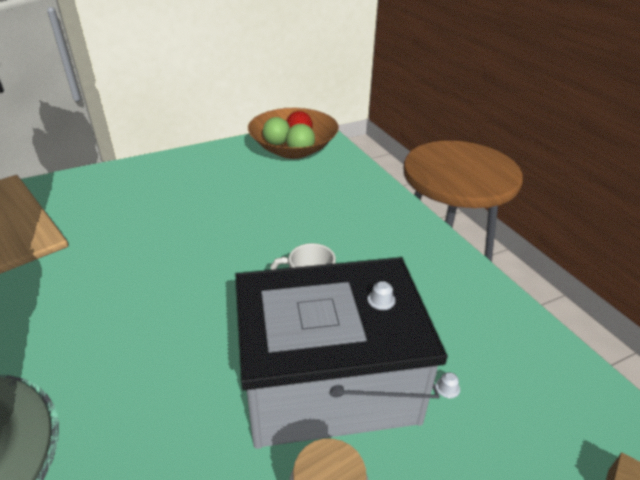

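The top view shows the bin lid with corners at about (408,207), (523,237), (485,390) and (368,358). The flap's corners are at about (418,269), (484,285), (466,362) and (400,345), with its free edge at the top. The used capsule is at (450,253), the fresh one at (466,209), the mug at (328,265) and the canister at (552,353). The side view agrees: the capsule is at about (382,297) on the ledge.

Create h.py:
```python
import numpy as np, cv2
from scipy.spatial.transform import Rotation as Ro
from workcell import bot, optics, sensors
def cam(n):
    c=optics.calibration(n); f=240/np.tan(np.radians(c["vfov"]/2))
    return np.array([[f,0,c["cx"]],[0,f,c["cy"]],[0,0,1]]),Ro.from_euler("xyz",c["attitude"]).as_matrix(),np.array(c["eye"])
def ray(n,px,z):
    K,R,e=cam(n); out=[]
    for u in np.atleast_2d(px):
        d=R@np.linalg.solve(K,[u[0],u[1],1]); out.append(e+d*(z-e[2])/d[2])
    return np.array(out)
def proj(n,P):
    K,R,e=cam(n); p=(np.atleast_2d(P)-e)@R@K.T; return p[:,:2]/p[:,2:]
```

Run:
```python
from h import *
im=cv2.imread("pics/top0.png"); hsv=cv2.cvtColor(im,cv2.COLOR_BGR2HSV)
roi=np.zeros(im.shape[:2],np.uint8); cv2.fillPoly(roi,[np.array([[414,262],[490,280],[470,370],[394,352]])],255)
m=((im.min(2)>90)&(roi>0)).astype(np.uint8)
c=max(cv2.findContours(m,0,2)[0],key=cv2.contourArea); px=cv2.boxPoints(cv2.minAreaRect(c))
F=ray("top",px,.16); print(px,F.round(4)); print([np.linalg.norm(F[i]-F[i-1]).round(4) for i in range(4)])
L=ray("top",[[408,207],[523,237],[485,390],[368,358]],.163);print(L.round(4),[np.linalg.norm(L[i]-L[i-1]).round(4) for i in range(4)])
print(L.mean(0),F.mean(0))
z=cv2.resize(im[195:300,390:530],None,fx=5,fy=5,interpolation=2); cv2.imwrite("pics/topcrop.png",z)
s=cv2.imread("pics/side0.png"); cv2.imwrite("pics/sidecrop.png",cv2.resize(s[250:390,225:455],None,fx=3.4,fy=3.4,interpolation=2))
```

```text
[[398.13995 344.6684 ]
 [418.25653 268.2254 ]
 [484.70734 285.71246]
 [464.59076 362.15546]] [[ 0.4503 -0.0308  0.16  ]
 [ 0.5691 -0.0669  0.16  ]
 [ 0.5388 -0.1712  0.16  ]
 [ 0.4204 -0.134   0.16  ]]
[np.float64(0.1074), np.float64(0.1242), np.float64(0.1086), np.float64(0.1241)]
[[ 0.6667 -0.0537  0.163 ]
 [ 0.6143 -0.2349  0.163 ]
 [ 0.3772 -0.1631  0.163 ]
 [ 0.4313  0.0174  0.163 ]] [np.float64(0.2458), np.float64(0.1885), np.float64(0.2477), np.float64(0.1884)]
[ 0.52237801 -0.10859363  0.163     ] [ 0.49460909 -0.10072261  0.16      ]
```

View pics/topcrop.png

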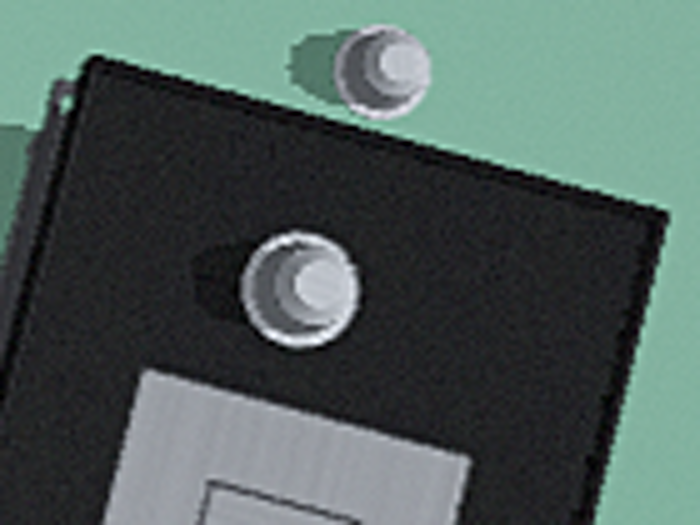

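View pics/sidecrop.png

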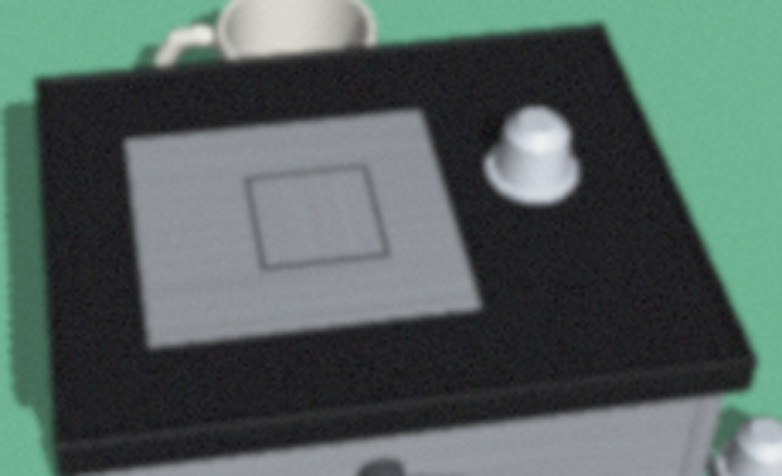

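The crops show the rim circle of the used capsule centred near crop (300,290), which is top pixel (449.6,252.6). In the side crop it is at (532,172), which is side pixel (381.3,300.2). The sizes measured for flap and lid match those given.

Add to h.py:
```python
B=np.array([.5215,-.1087,0]); PSI=-.298; RB=Ro.from_euler("z",PSI).as_matrix()
def tb(p): return (np.atleast_2d(p)-B)@RB
def tips():   # fingertip inner-edge points & tool, in bin frame (mm)
    s=sensors.observe(); R=Ro.from_euler("xyz",s["tool_rot"]).as_matrix(); w=s["grip_width"]
    back=-.013*w/.085
    pts=[s["position"]+R@[0,y,back] for y in(-w/2-.0145,-w/2,w/2,w/2+.0145)]
    print("clock",round(s["clock"],2),"w",round(w,4),"F",s["force"].round(2),"q",s["qpos"].round(2))
    print("TCP bin",(tb(s["position"])*1e3).round(1),"flapfinger out/in, pushfinger in/out:\n",(tb(pts)*1e3).round(1))
    Rb=RB.T@R; print("tool in bin: y",Rb[:,1].round(3),"z",Rb[:,2].round(3)); return s["position"],R
def goto(tcp_bin,tilt): # row from present pose to tool at tcp_bin(mm), y along bin x tilted so that -y finger is low
    s=sensors.observe(); R=Ro.from_euler("xyz",s["tool_rot"]).as_matrix()
    y=RB@[np.cos(tilt),0,np.sin(tilt)]; z=RB@[np.sin(tilt),0,-np.cos(tilt)]; Rt=np.c_[np.cross(y,z),y,z]
    d=R.T@(B+RB@(np.array(tcp_bin)/1e3)-s["position"])
    print("row",d.round(4),Ro.from_matrix(R.T@Rt).as_rotvec().round(3))
```

Run:
```python
from h import *
print("cap top",tb(ray("top",[449.6,252.6],.161))*1e3,"side",tb(ray("side",[381.3,300.2],.161))*1e3)
print("flap corners side",(tb(ray("side",np.array([[125,138],[420,110],[482,310],[149,347]])/3.4+[225,250],.16))*1e3).round(1))
print("fresh",tb(ray("top",[466.,209],.0))*1e3,"canister",tb(ray("top",[553,353],.13))*1e3,"mug",tb(ray("top",[329,265],.095))*1e3)
tips()
goto([10,0,320],0)
```

```text
cap top [[ 70.46842606  12.46560109 161.        ]] side [[ 71.23704358   9.96411047 161.        ]]
flap corners side [[-88.8  53.1 160. ]
 [ 34.5  52.4 160. ]
 [ 34.8 -57.1 160. ]
 [-88.2 -56.5 160. ]]
fresh [[178.66634042 -31.93979123   0.        ]] canister [[ -38.52261054 -198.03380304  130.        ]] mug [[  2.55693337 190.85220223  95.        ]]
clock 0.1 w 0.0854 F [ 0.84 -1.01 -0.15] q [-1.41  0.52 -0.04  1.6   0.02  1.02 -0.11]
TCP bin [[-574.3  574.   230.8]] flapfinger out/in, pushfinger in/out:
 [[-570.2  516.9  243.9]
 [-571.3  531.4  243.9]
 [-577.3  616.6  243.8]
 [-578.3  631.   243.8]]
tool in bin: y [-0.07   0.998 -0.001] z [ 0.    -0.001 -1.   ]
row [-0.5425 -0.6137 -0.0886] [-1.000e-03  1.000e-03  1.641e+00]
```

The capsule is at bin (71, 12) mm in both views. The plan is to line tool y up with bin x and tilt 0.4 rad, so the near finger presses the flap while the far finger stands behind the capsule. First I swing over.

Units first: shifts go in shares of 0.4 m and turns go in shares of 90 degrees. So -0.29 m / 0.4 = -0.725, -0.09 m / 0.4 = -0.225, 0.164 rad / 1.5708 = 0.1044.

Request:
{"api": "nudge_tcp", "payload": {"plan": [{"jaw": 0.085,"x": -0.145,"z": -0.05,"az": 0.1044},{"jaw": 0.085,"x": -0.29,"z": -0.1,"az": 0.2088},{"jaw": 0.085,"x": -0.435,"z": -0.15,"az": 0.3132},{"jaw": 0.085,"x": -0.58,"z": -0.2,"az": 0.4176},{"jaw": 0.085,"x": -0.725,"z": -0.225,"az": 0.522}]}}

```text
clock: 0.72
position: [0.4255, 0.5428, 0.3223]
tool_rot: [3.141, -0.0, 2.089]
force: [-0.3, 1.5, -0.3]
grip_width: 0.0848
finger_force: 0.0
```

```bash
python3 -c "
from h import *
tips();goto([40,12,320],0)"
```

```text
clock 0.72 w 0.0848 F [-0.33  1.54 -0.26] q [-1.12  0.57  0.22  1.3  -0.12  1.28 -0.38]
TCP bin [[-283.1  594.6  322.3]] flapfinger out/in, pushfinger in/out:
 [[-322.1  553.1  335.3]
 [-312.2  563.7  335.3]
 [-254.   625.5  335.3]
 [-244.1  636.   335.4]]
tool in bin: y [0.685 0.728 0.001] z [ 0.     0.001 -1.   ]
row [-0.6345 -0.2029  0.0019] [ 0.001 -0.001  0.816]
```

Converted, -0.29 m / 0.4 = -0.725, -0.232 m / 0.4 = -0.58, 0.4 rad / 1.5708 = 0.2546.

Request:
{"api": "nudge_tcp", "payload": {"plan": [{"jaw": 0.085,"x": -0.145,"y": -0.045,"az": 0.0509},{"jaw": 0.085,"x": -0.29,"y": -0.09,"az": 0.1019},{"jaw": 0.085,"x": -0.435,"y": -0.135,"az": 0.1528},{"jaw": 0.085,"x": -0.58,"y": -0.18,"az": 0.2037},{"jaw": 0.085,"x": -0.725,"y": -0.225,"az": 0.2546}]}}

```text
clock: 1.35
position: [0.4906, 0.2451, 0.3212]
tool_rot: [-3.141, -0.0, 1.691]
force: [1.5, 0.0, 0.4]
grip_width: 0.0849
finger_force: 0.0
```

```bash
python3 -c "
from h import *
tips();goto([40,12,320],0)"
```

```text
clock 1.35 w 0.0849 F [1.47 0.04 0.41] q [-0.85  0.33  0.37  1.7  -0.13  1.14 -0.32]
TCP bin [[-133.5  329.2  321.2]] flapfinger out/in, pushfinger in/out:
 [[-185.5  306.   334.2]
 [-172.2  311.9  334.2]
 [ -94.7  346.4  334.2]
 [ -81.4  352.3  334.2]]
tool in bin: y [ 0.914  0.406 -0.   ] z [-0. -0. -1.]
row [-0.3603  0.0296  0.0012] [-0.     0.     0.418]
```

Converted, -0.3 m / 0.4 = -0.75, -0.24 m / 0.4 = -0.6, 0.418 rad / 1.5708 = 0.2661.

Request:
{"api": "nudge_tcp", "payload": {"plan": [{"jaw": 0.085,"x": -0.15,"y": 0.015,"az": 0.0535},{"jaw": 0.085,"x": -0.3,"y": 0.025,"az": 0.107},{"jaw": 0.085,"x": -0.45,"y": 0.0375,"az": 0.1604},{"jaw": 0.085,"x": -0.6,"y": 0.05,"az": 0.2139},{"jaw": 0.085,"x": -0.75,"y": 0.0625,"az": 0.2661}]}}

```text
clock: 1.98
position: [0.5522, -0.0493, 0.3213]
tool_rot: [-3.142, -0.0, 1.273]
force: [-0.0, 0.3, 0.5]
grip_width: 0.0849
finger_force: 0.0
```

```bash
python3 -c "
from h import *
tips();goto([63,12,240],.4)"
```

```text
clock 1.98 w 0.0849 F [-0.01  0.31  0.49] q [-0.43  0.36  0.56  1.69 -0.21  1.15 -0.11]
TCP bin [[ 11.9  65.8 321.3]] flapfinger out/in, pushfinger in/out:
 [[-45.1  65.8 334.3]
 [-30.6  65.8 334.3]
 [ 54.4  65.8 334.3]
 [ 68.9  65.8 334.3]]
tool in bin: y [ 1.     0.001 -0.   ] z [-0.  0. -1.]
row [-0.0539  0.0511  0.0813] [-0.4   -0.     0.001]
```

Converted, 0.081 m / 0.4 = 0.2025, 0.06 m / 0.4 = 0.15, -0.4 rad / 1.5708 = -0.2546.

Request:
{"api": "nudge_tcp", "payload": {"plan": [{"jaw": 0.085,"x": -0.045,"y": 0.0425,"z": 0.05,"ax": -0.0828},{"jaw": 0.085,"x": -0.09,"y": 0.085,"z": 0.1,"ax": -0.1719},{"jaw": 0.085,"x": -0.135,"y": 0.1275,"z": 0.15,"ax": -0.2546},{"jaw": 0.085,"x": -0.135,"y": 0.1275,"z": 0.2025,"ax": -0.2546},{"jaw": 0.085,"x": -0.135,"y": 0.1275,"z": 0.2025,"ax": -0.2546}]}}

```text
clock: 2.6
position: [0.5844, -0.1141, 0.2392]
tool_rot: [2.744, 0.001, 1.275]
force: [0.7, -0.6, 0.1]
grip_width: 0.0851
finger_force: 0.0
```

```bash
python3 -c "
from h import *
tips();goto([63,12,180],.4)
cv2.imwrite('pics/side1.png',optics.grab_frame('side'))"
```

```text
clock 2.6 w 0.0851 F [ 0.71 -0.56  0.06] q [-0.39  0.34  0.54  2.04 -0.22  0.43 -0.02]
TCP bin [[ 61.7  13.3 239.2]] flapfinger out/in, pushfinger in/out:
 [[  4.1  13.2 229.1]
 [ 17.4  13.2 234.7]
 [ 95.9  13.5 267.7]
 [109.3  13.5 273.3]]
tool in bin: y [0.922 0.003 0.387] z [ 0.387  0.    -0.922]
row [-0.0013 -0.0217  0.0551] [-0.002 -0.     0.003]
```

View pics/side1.png

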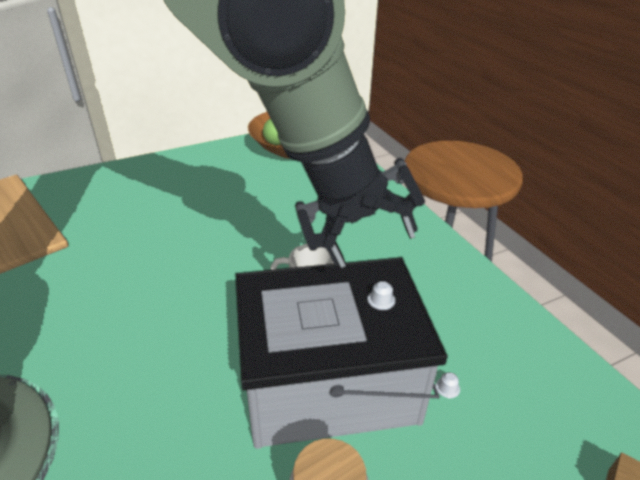

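The picture shows the hand tilted as meant: the low finger's tip is at about (340,263) and the high finger's tip at (413,235).

```bash
python3 -c "
from h import *
print(proj('side',B+np.array([[10.7,13.2,232],[102.6,13.5,270.5]])/1e3@RB.T))"
```

```text
[[339.60205176 263.31104828]
 [413.28268159 232.93545536]]
```

Request:
{"api": "nudge_tcp", "payload": {"plan": [{"jaw": 0.085,"x": -0.0025,"y": -0.0275,"z": 0.07},{"jaw": 0.085,"x": -0.0025,"y": -0.0543,"z": 0.1378},{"jaw": 0.085,"x": -0.0025,"y": -0.0543,"z": 0.1378}]}}

```text
clock: 3.02
position: [0.5861, -0.1154, 0.1805]
tool_rot: [2.744, 0.001, 1.276]
force: [-0.2, 0.2, 0.5]
grip_width: 0.085
finger_force: 0.0
```

```bash
python3 -c "
from h import *
tips();goto([63,12,136.5],.4)"
```

```text
clock 3.02 w 0.085 F [-0.16  0.21  0.49] q [-0.29  0.43  0.43  2.08 -0.31  0.29  0.05]
TCP bin [[ 63.7  12.6 180.5]] flapfinger out/in, pushfinger in/out:
 [[  6.1  12.4 170.4]
 [ 19.5  12.4 176. ]
 [ 97.8  12.7 208.9]
 [111.2  12.7 214.5]]
tool in bin: y [0.922 0.003 0.387] z [ 0.387  0.001 -0.922]
row [-0.0005 -0.0177  0.0403] [-0.002 -0.001  0.003]
```

Projected fingertips agree with the picture. Joint 6 is getting near its lower limit of 0.16, so I ease the tilt to 0.37 for the final descent.

```bash
python3 -c "
from h import *
goto([62,12,150],.37);goto([62,12,137.5],.37)"
```

```text
row [-0.0005 -0.0133  0.0274] [ 0.028 -0.001  0.003]
row [-0.0005 -0.0182  0.039 ] [ 0.028 -0.001  0.003]
```

Converted, 0.039 m / 0.4 = 0.0975, 0.034 m / 0.4 = 0.085, 0.028 rad / 1.5708 = 0.0178.

Request:
{"api": "nudge_tcp", "payload": {"plan": [{"jaw": 0.085,"x": -0.0013,"y": -0.0175,"z": 0.035,"ax": 0.0178,"az": 0.0019},{"jaw": 0.085,"x": -0.0013,"y": -0.0333,"z": 0.0685,"ax": 0.0178,"az": 0.0019},{"jaw": 0.085,"x": -0.0013,"y": -0.04,"z": 0.085,"ax": 0.0178,"az": 0.0019},{"jaw": 0.085,"x": -0.0013,"y": -0.0455,"z": 0.0975,"ax": 0.0178,"az": 0.0019},{"jaw": 0.085,"x": -0.0013,"y": -0.0455,"z": 0.0975,"ax": 0.0178,"az": 0.0019}]}}

```text
clock: 3.65
position: [0.5846, -0.1155, 0.1379]
tool_rot: [2.77, -0.001, 1.273]
force: [0.2, 0.0, 0.6]
grip_width: 0.0849
finger_force: 0.5
```

```bash
python3 -c "
from h import *
tips();goto([62,12,137.5],.37);goto([42,12,137.5],.35)
cv2.imwrite('pics/side2.png',optics.grab_frame('side')[210:400,200:460])"
```

```text
clock 3.65 w 0.0849 F [0.18 0.01 0.64] q [-0.21  0.5   0.34  2.09 -0.35  0.22  0.09]
TCP bin [[ 62.4  12.  137.9]] flapfinger out/in, pushfinger in/out:
 [[  4.6  12.  129.3]
 [ 18.1  12.  134.6]
 [ 97.2  12.  165.4]
 [110.7  12.  170.7]]
tool in bin: y [ 0.932 -0.     0.363] z [ 0.363  0.001 -0.932]
row [-0.     -0.0005  0.0002] [ 0.002 -0.001 -0.   ]
row [-0.     -0.0191 -0.007 ] [ 0.022 -0.001 -0.   ]
```

View pics/side2.png

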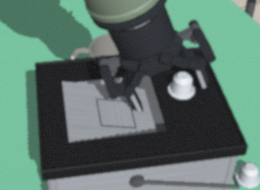

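```bash
python3 -c "
from h import *
cv2.imwrite('pics/side3.png',cv2.resize(optics.grab_frame('side')[270:370,240:420],None,fx=4.4,fy=4.4,interpolation=2))
f=lambda P:(proj('side',B+np.array(P)/1e3@RB.T)-[240,270])*4.4
print(f([[35,-55,160],[35,55,160]]));
for a in(.2,.3,.35): print(a,f([[-90+123*np.cos(a),y,160-123*np.sin(a)] for y in(-53,53)]))"
```

```text
[[556.75615358 307.6086287 ]
 [477.33744237  48.87165094]]
0.2 [[534.04406724 359.47243238]
 [461.39929448 108.78382376]]
0.3 [[521.2357326  386.77457128]
 [450.68859119 135.43440603]]
0.35 [[513.50984561 400.1069128 ]
 [444.12918788 148.43430426]]
```

View pics/side3.png

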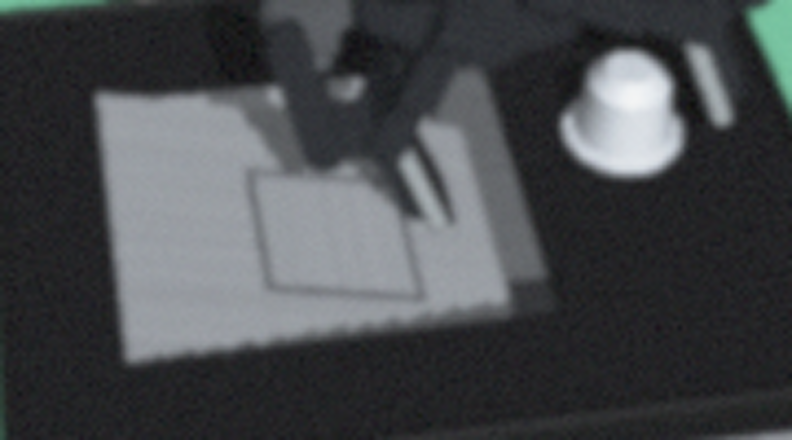

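The flap's free edge lies between its 0.2 and 0.3 rad projections, so it is open about 0.23 rad, pressed by the inner edge of the fingertip. The capsule stands untouched. Pulling back 21 mm and lowering 2 mm should open the flap to about 0.31 rad with the capsule still near x = 56 mm.

Converted, -0.0203 m / 0.4 = -0.0508, -0.0057 m / 0.4 = -0.0143.

Request:
{"api": "nudge_tcp", "payload": {"plan": [{"jaw": 0.085,"y": -0.0125,"z": -0.0025},{"jaw": 0.085,"y": -0.025,"z": -0.0063},{"jaw": 0.085,"y": -0.0375,"z": -0.01},{"jaw": 0.085,"y": -0.0508,"z": -0.0143},{"jaw": 0.085,"y": -0.0508,"z": -0.0143}]}}

```text
clock: 4.38
position: [0.5641, -0.1091, 0.136]
tool_rot: [2.77, -0.001, 1.273]
force: [0.0, 0.3, 1.8]
grip_width: 0.085
finger_force: 0.7
```

```bash
python3 -c "
from h import *
tips();
cv2.imwrite('pics/side4.png',cv2.resize(optics.grab_frame('side')[270:370,240:420],None,fx=4.4,fy=4.4,interpolation=2))
f=lambda P:(proj('side',B+np.array(P)/1e3@RB.T)-[240,270])*4.4
for a in(.25,.3,.35,.4): print(a,f([[-90+123*np.cos(a),y,160-123*np.sin(a)] for y in(-53,53)]))
for x in (50,55,60):print(x,f([[x,12,161]]))"
```

```text
clock 4.38 w 0.085 F [0.01 0.34 1.83] q [-0.23  0.47  0.35  2.15 -0.36  0.19  0.09]
TCP bin [[ 40.9  12.2 136. ]] flapfinger out/in, pushfinger in/out:
 [[-16.9  12.2 127.4]
 [ -3.4  12.2 132.7]
 [ 75.7  12.2 163.5]
 [ 89.2  12.2 168.8]]
tool in bin: y [ 0.932 -0.     0.363] z [ 0.363  0.001 -0.932]
0.25 [[528.08988936 373.22139315]
 [456.45315499 122.20915654]]
0.3 [[521.2357326  386.77457128]
 [450.68859119 135.43440603]]
0.35 [[513.50984561 400.1069128 ]
 [444.12918788 148.43430426]]
0.4 [[504.94113331 413.19457737]
 [436.79933057 161.18472866]]
50 [[553.54008433 135.1991776 ]]
55 [[569.24437196 133.56669939]]
60 [[584.91933484 131.93726951]]
```

View pics/side4.png

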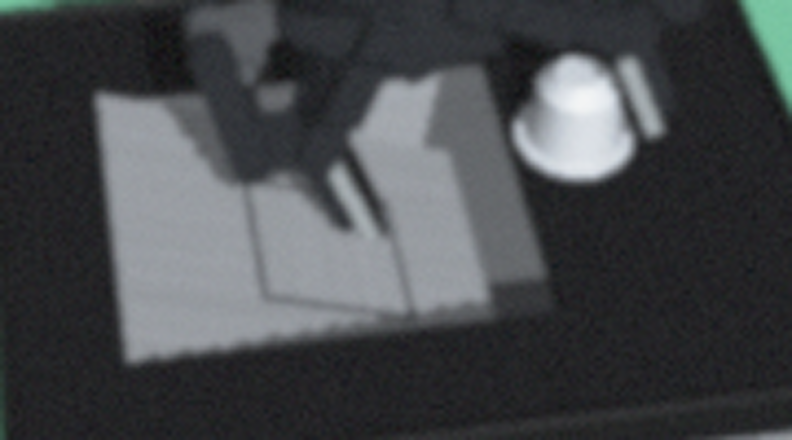

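The flap is now at about 0.33 rad and held with about 1.8 N. The capsule's rim centre is near (575,140), or x ≈ 56 mm, and the far finger is touching it. Next I push it to the edge and over, easing the tilt slightly to spare joint 6.

```bash
python3 -c "
from h import *
goto([25,12,136.5],.35);goto([9,12,137],.33)"
```

```text
row [-0.0002 -0.0148 -0.0063] [ 0.022 -0.001 -0.   ]
row [-0.0002 -0.0295 -0.0126] [ 0.042 -0.001 -0.   ]
```

Converted, -0.0295 m / 0.4 = -0.0738, -0.024 m / 0.4 = -0.06, 0.042 rad / 1.5708 = 0.0267.

Request:
{"api": "nudge_tcp", "payload": {"plan": [{"jaw": 0.085,"y": -0.015,"z": -0.0063,"ax": 0.0051},{"jaw": 0.085,"y": -0.03,"z": -0.0125,"ax": 0.0102},{"jaw": 0.085,"y": -0.045,"z": -0.019,"ax": 0.0153},{"jaw": 0.085,"y": -0.06,"z": -0.0255,"ax": 0.0216},{"jaw": 0.085,"y": -0.0738,"z": -0.0315,"ax": 0.0267}]}}

```text
clock: 5.05
position: [0.5337, -0.0998, 0.1372]
tool_rot: [2.812, -0.001, 1.273]
force: [2.7, -1.0, 1.4]
grip_width: 0.0852
finger_force: 1.4
```

```bash
python3 -c "
from h import *
tips();
cv2.imwrite('pics/side5.png',cv2.resize(optics.grab_frame('side')[270:370,240:420],None,fx=4.4,fy=4.4,interpolation=2))
f=lambda P:(proj('side',B+np.array(P)/1e3@RB.T)-[240,270])*4.4
for a in(.3,.4,.5): print(a,f([[-90+123*np.cos(a),y,160-123*np.sin(a)] for y in(-53,53)]))
for x in (25,35):print(x,f([[x,12,161]]))"
```

```text
clock 5.05 w 0.0852 F [ 2.75 -1.03  1.44] q [-0.27  0.44  0.37  2.19 -0.35  0.23  0.07]
TCP bin [[  9.1  12.1 137.2]] flapfinger out/in, pushfinger in/out:
 [[-49.2  12.1 131. ]
 [-35.4  12.1 135.7]
 [ 45.2  12.1 163.3]
 [ 58.9  12.1 168. ]]
tool in bin: y [ 0.946 -0.     0.324] z [ 0.324  0.001 -0.946]
0.3 [[521.2357326  386.77457128]
 [450.68859119 135.43440603]]
0.4 [[504.94113331 413.19457737]
 [436.79933057 161.18472866]]
0.5 [[485.39345744 438.54635873]
 [419.92919086 185.84624203]]
25 [[474.57588116 143.40759459]]
35 [[506.2504477  140.11498807]]
```

View pics/side5.png

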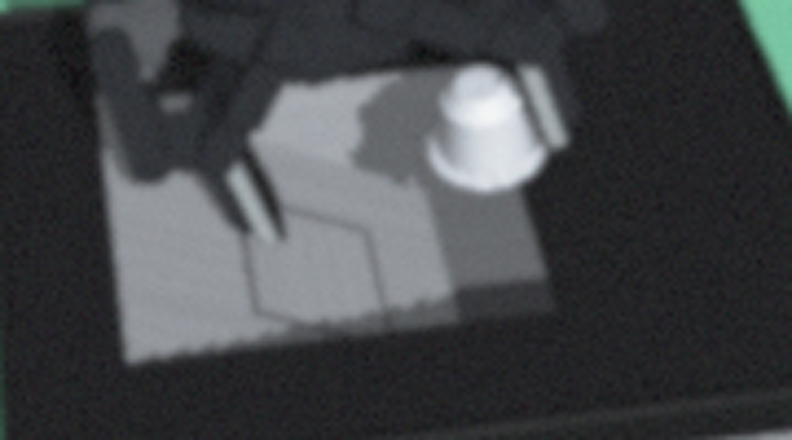

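The capsule is still upright, with its rim centre near (488,150), about 5 mm past the edge. The flap is at about 0.47 rad, so I push another 18 mm.

Request:
{"api": "nudge_tcp", "payload": {"plan": [{"jaw": 0.085,"y": -0.015,"z": -0.0053},{"jaw": 0.085,"y": -0.03,"z": -0.0103},{"jaw": 0.085,"y": -0.0425,"z": -0.0145},{"jaw": 0.085,"y": -0.0425,"z": -0.0145},{"jaw": 0.085,"y": -0.0425,"z": -0.0145}]}}

```text
clock: 5.72
position: [0.5166, -0.0945, 0.137]
tool_rot: [2.812, -0.001, 1.273]
force: [0.9, -0.4, 7.3]
grip_width: 0.085
finger_force: 2.8
```

```bash
python3 -c "
from h import *
tips();
cv2.imwrite('pics/side6.png',cv2.resize(optics.grab_frame('side')[270:370,240:420],None,fx=4.4,fy=4.4,interpolation=2))"
```

```text
clock 5.72 w 0.085 F [ 0.94 -0.37  7.34] q [-0.29  0.42  0.38  2.23 -0.35  0.21  0.07]
TCP bin [[ -8.9  12.1 137. ]] flapfinger out/in, pushfinger in/out:
 [[-67.   12.1 130.9]
 [-53.3  12.1 135.6]
 [ 27.1  12.1 163.1]
 [ 40.8  12.1 167.8]]
tool in bin: y [ 0.946 -0.     0.324] z [ 0.324  0.001 -0.946]
```

View pics/side6.png

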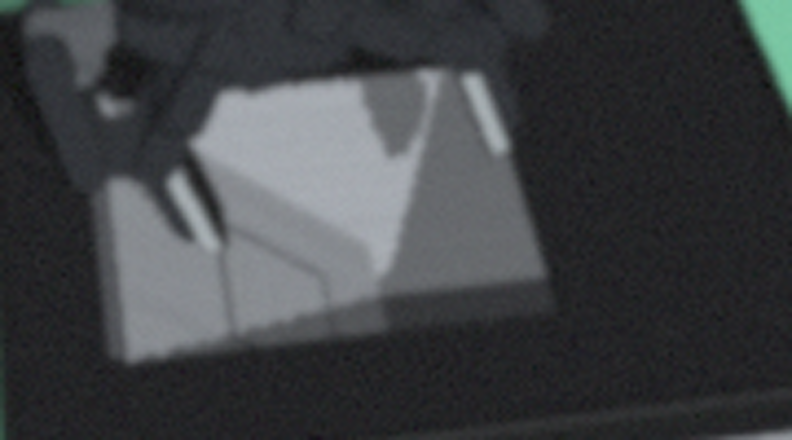

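The capsule has gone from the lid and from the visible part of the flap, which is open about 0.7 rad. It should have slid down through the opening. I'll lift straight up.

Converted, -0.059 m / 0.4 = -0.1475, -0.033 m / 0.4 = -0.0825.

Request:
{"api": "nudge_tcp", "payload": {"plan": [{"jaw": 0.085},{"jaw": 0.085},{"jaw": 0.085,"y": 0.0125,"z": -0.035},{"jaw": 0.085,"y": 0.0275,"z": -0.0825},{"jaw": 0.085,"y": 0.05,"z": -0.1475}]}}

```text
clock: 6.4
position: [0.5153, -0.0945, 0.1991]
tool_rot: [2.815, -0.0, 1.273]
force: [0.1, 0.2, 0.4]
grip_width: 0.0848
finger_force: 0.0
```

Request:
{"api": "nudge_tcp", "payload": {"plan": [{"jaw": 0.085,"y": 0.0375,"z": -0.1125},{"jaw": 0.085,"y": 0.075,"z": -0.225},{"jaw": 0.085,"y": 0.1125,"z": -0.3375},{"jaw": 0.085,"y": 0.1125,"z": -0.3375}]}}

```text
clock: 6.9
position: [0.5159, -0.0942, 0.344]
tool_rot: [2.809, -0.004, 1.274]
force: [0.6, 1.2, -0.2]
grip_width: 0.0852
finger_force: 0.0
```

```bash
python3 -c "
from h import *
tips()
a=optics.grab_frame('side');t=optics.grab_frame('top');cv2.imwrite('pics/side7.png',a);cv2.imwrite('pics/top7.png',t)
o=cv2.imread('pics/side0.png');P=lambda P:(proj('side',B+np.array(P)/1e3@RB.T))
# flap region difference vs the shut start picture, at the free edge, and at bystanders
def d(q,r=8):
    u,v=P([q])[0].round().astype(int);k=np.s_[v-r:v+r,u-r:u+r];return np.abs(a[k].astype(int)-o[k]).mean().round(1)
for n,q in dict(edgeN=[32,-45,160],edge0=[32,-20,160],edgeP=[32,40,160],capsule=[71,12,172],fresh=[179,-32,10],canister=[-38,-198,130],mug=[3,191,95]).items(): print(n,d(q))"
```

```text
clock 6.9 w 0.0852 F [ 0.58  1.18 -0.17] q [-0.71  0.08  0.78  2.    0.02  0.76 -0.25]
TCP bin [[ -9.6  12.2 344. ]] flapfinger out/in, pushfinger in/out:
 [[-67.8  12.2 337.6]
 [-54.1  12.2 342.4]
 [ 26.4  12.2 370.2]
 [ 40.1  12.2 374.9]]
tool in bin: y [ 0.945 -0.     0.326] z [ 0.326  0.004 -0.945]
edgeN 7.8
edge0 7.7
edgeP 7.1
capsule 160.2
fresh 10.2
canister 9.4
mug 10.4
```

Request:
{"api": "nudge_tcp", "payload": {"plan": [{"jaw": 0.085},{"jaw": 0.085},{"jaw": 0.085},{"jaw": 0.085},{"jaw": 0.085}]}}

```text
clock: 7.62
position: [0.5154, -0.0944, 0.3416]
tool_rot: [2.812, -0.001, 1.273]
force: [0.1, -0.4, 0.2]
grip_width: 0.0849
finger_force: 0.0
```

```bash
python3 -c "
from workcell import bot, optics, sensors
print(bot.job_done())"
```

```text
the job is handed in; nothing more can be done
None
```

I pushed the capsule over the edge with the flap held open and handed the job in at 7.6 s. The last pictures match the start at the flap and the three bystanders, so the flap looks shut and they look unmoved; the capsule has left the lid, though it can't be seen inside the bin, and no verdict was returned.

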